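# Unlock the treat carrier and unclip its top biscuit tray

### The arm

A 6-joint arm with a two-finger parallel gripper is mounted at the origin on a cart in front of the work surface, level with it; the furniture and walls round the work are solid. World frame = base frame: x ahead of the robot, y to its left, z up, the work surface at z = 0. Lengths are in m, angles in rad, forces in N, time in s.
With the tool pointing down it reaches from about 0.275 to 0.75 m from the base axis. Payload 10.2 kg.
Tool frame: the origin (TCP) lies on the centre line of the jaws, within the pads' length; the fingertips stand 8 mm ahead of it and the grasp point (between the pads) lies 11 mm behind it (ctrl.nose_length is the distance from the TCP to the fingertips, in m); z points along the fingers, y is the line along which they close (so a half turn about z gives the same grasp; the last joint's range is limited). The gripper opens to 85 mm and grips with 20 to 120 N. Pads are 22 mm wide; open, the fingers measure 114 mm over their backs; the gripper's body (76 mm by 85 mm) begins 54 mm behind the grasp point. The pads swing forward as they close: fully open they stand 13 mm farther back than shut.
Start: joints at [0.887, 0.313, 1.498, -0, 1.331, -0.223], TCP at [0.233, 0.47, 0.239] pointing down, gripper open.
Joint ranges: [-2.94, 2.94], [-0.97, 2.17], [0.19, 2.56], [-1.23, 4.37], [0.02, 3.11], [-2.88, 2.88]. Speed limits (rad/s): [2.39, 2.39, 3.01, 3.14, 3.14, 3.14].

### API

Orientations are given as [roll, pitch, yaw] about the fixed x, y, z axes, in that order (R = Rz(yaw) Ry(pitch) Rx(roll)).
In Python, from plant import ctrl gives the robot as it stands.
- The arm moves only by the tool move_arm, never from a script. Its argument "increments" is one flat list of numbers, 7 for each row, row after row: the shift along the tool's x, y, z in m, then the turn, a rotation vector about the tool's x, y, z in rad, then the finger opening in m, from 0 to 0.0854. In form: [tx, ty, tz, wx, wy, wz, claw, tx, ty, tz, wx, wy, wz, claw, ...]. A call has 1 to 5 rows; each row is the pose to reach, as a shift and turn from the pose commanded when the call began, along the tool's axes at that moment; what a row does not reach only later rows make up. A row lasts 1/8 s, in which the tool goes at most 62.5 mm and 10.7 degrees, less where a joint would pass 70% of its speed; a pose out of reach is approached as far as the arm can. A call with a gripper value outside its range is refused whole. The fingers move at their own pace and stop on an object; the grip force is fixed at half the most. Time passes only in rows, so rows that repeat a pose let the fingers close. It gives the time, the measured TCP pose, the force, the opening and the grip force at its end, in the units of the state.
- ctrl.observe(): the state, without advancing time (a new reading comes with each control period).
- ctrl.grab_frame(name): name is "scene" or "top" or "wrist"; returns a dict with "color" (400x640x3 uint8, blue, green, red), "fx", "fy", "cx", "cy" (pixels), "extrinsics" (4x4, takes a point from camera to world coordinates); the wrist camera has in their place "tool_from_camera" (4x4, takes a point from camera to tool coordinates, whose origin is the TCP and whose axes are the flange's). Camera axes: x right, y up, looking along -z (the intrinsics and any distortion apply to the point x, -y, -z); pixel columns grow to the right and rows downward; lengths in m; the calibration is good to about 2 mm. A picture is of the moment at which its call begins: read the wrist's pose just before it. There is no depth.
- ctrl.finish_job(): hands the job in; it is judged then, once.
The state is a dict: "clock": time; "joints": joint angles; "qd": joint speeds; "joint_torque": joint torques, N m; "tool_pos": TCP position; "tool_rot": TCP orientation; "contact_force": force on the tool from outside, world axes, zero at the start; "ft_torque": the same for the moment, N m; "grip_width": finger opening in m; "grasp_force": force on a finger pad.
Only numpy, scipy, OpenCV 4.12 (cv2) and the standard library are available. Lean on these libraries where they do the work, as an engineer would, in place of code of your own. Each camera call takes 0.05 s, during which the arm holds its last target. There are 200 camera calls.

### The job

Take the top biscuit tray out of the treat carrier and offer it: push the thumb piece of the carrier's side lock outward, away from the trays, until it clicks home in its catch, then take the tray's upright ear and unclip the tray by raising that corner first while the opposite corner still rests, so that the trays clipped under it stay seated in the carrier. Finish while holding the tray by its ear, level, with its underside well above the stack (15 cm or so above the worktop) and both biscuits still in it; do not put it down or let go, and leave the other things on the worktop where they are.

Things in the scene. Friction and masses are not known exactly. Their poses are not given: they have to be found in the camera images.
- carrier: Low grey plastic carrier, fixed on the worktop. Origin: middle of its 140 mm square base, at worktop height; z up, +y points from the tray stack to the side lock (robot's left), +x away from the robot, both within 0.25 rad. Rim 21 mm high, inner floor at z = 10. A bracket at x = -43 to -9, y = 84 to 118 mm, 76 mm high, guides the lock.
- side_lock (a joint): Lock travel along carrier +y. 0 to 8 mm: its tongue lies 1.5 mm over the top tray's rim and blocks it; starts at 0 to 4. 24 mm: open, on the end stop. About 1 N friction; a spring roller resists from 16 mm, is passed at 20 mm with a push of about 7 N, then drives the lock to 24 mm and holds it.
- lock_push (a point): Middle of the push face of the lock's metal thumb piece, moves with the lock: upright, looking to carrier -y (to the trays), 28 mm wide along x, 20 mm high, its middle 86 mm above the worktop; piece 10 mm thick. The lock's tongue under it is 71.5 mm high, the bracket 76, the tray rim in front 64: closed fingertips 79 mm or higher can press it from above the tray.
- top_tray: Top of three nested white plastic trays, 140 mm square over the rim, 30 mm deep, walls 2 mm, floor 100 mm square with a low ridge along x; 0.14 to 0.19 kg. Origin: middle of the underside, 34 mm above the worktop when seated, axes as the carrier's. Four sprung clips of the tray below, at x = +-54 mm on its +y and -y sides, hold beads under its rim.
- ear (a point): Middle of the top tray's ear, an upright plate on the rim at its -x +y corner, the only one: 10 mm thick along tray x, 38 mm along y, rising 30 mm above the rim. At (-65.5, 45, 46) mm in the tray frame, 80 mm above the worktop when seated. Grip it across its thickness from above, one finger inside the tray.
- pivot_corner (a point): Top of the top tray's rim at the far end of the diagonal from the ear: (66, -66, 30) mm in the tray frame, 64 mm above the worktop when seated. The tray pivots on a lug 12 mm below it when tilted about the level line through it square to the diagonal; 0.16 rad frees all clips but the nearest, which goes as the tilted tray is raised.
- lower_trays: The two lower trays as one piece of 0.43 kg, shaped like the top one without ear; origin: middle of the underside, seated at carrier z = 10 mm with 2 mm side play. Its clips leave the top tray 1 mm of lift, then hold with about 1.7 N each and let go when their corner is 2 to 6 mm up. Lifted level or by a whole edge, the top tray drags these trays up.
- biscuit_left: Bone-shaped brown biscuit 61 x 37 x 10 mm, 12 g, lying loose in the top tray's +y pocket, its length along the tray's x; origin: middle of its underside.
- biscuit_right: The same kind of biscuit in the top tray's -y pocket; origin: middle of its underside.
- spare_biscuit: Bone-shaped biscuit 59 x 35 x 10 mm lying on the worktop beside the carrier's -y side; a bystander. Origin: middle of its underside.
- dog_bowl: Pet bowl, 196 mm across and 51 mm high, on the worktop to the robot's right; a bystander. Origin: middle of its underside.
- polka_mug: White spotted mug, 82 mm across, 91 mm high, to the robot's left; a bystander. Origin: its underside.
- teaspoon: Teaspoon 135 mm long on the worktop to the left; a bystander. Origin: its middle.
There are look-alikes about, which are no part of the job. What is shaped like the biscuit_right but black or green is not meant.

How it is judged:
On the way, in this order (a step that is already met when the one before it is completed fails the run):
1. the side lock is pushed open until it has clicked home in its catch (past 22 mm), the top tray still seated (value of joint side_lock above 0.022 m and z of ear in the frame of carrier below 0.088 m), for 0.2 s.
2. the ear's corner of the top tray is raised more than 12 mm while the opposite corner is less than 6 mm up and the lower trays are seated (z of ear in the frame of carrier above 0.092 m and z of pivot_corner in the frame of carrier below 0.07 m and z of lower_trays in the frame of carrier below 0.018 m), for 0.1 s.
At the end, for the whole second after the job is handed in: The fingers hold the top tray by its ear (within 40 mm), still, underside over 12 cm above the worktop, tilt under 0.17 rad, touching neither carrier nor lower trays, both biscuits in it; lock past 22 mm; lower trays within 4 mm of seated height, tilt under 0.05 rad (height (world z) of top_tray above 0.12 m and angle between top_tray's own z axis and vertical below 0.17 rad and contact force between the fingers and top_tray above 3 N and contact force between top_tray and lower_trays below 0.2 N and contact force between top_tray and carrier below 0.2 N and linear speed of top_tray below 0.05 m/s and distance between the grasp point and ear below 0.04 m and value of joint side_lock above 0.022 m and z of lower_trays in the frame of carrier between 0.006 and 0.014 m and angle between lower_trays's own z axis and vertical below 0.05 rad and x of biscuit_left in the frame of top_tray between -0.06 and 0.06 m and y of biscuit_left in the frame of top_tray between -0.06 and 0.06 m and z of biscuit_left in the frame of top_tray between -0.005 and 0.03 m and x of biscuit_right in the frame of top_tray between -0.06 and 0.06 m and y of biscuit_right in the frame of top_tray between -0.06 and 0.06 m and z of biscuit_right in the frame of top_tray between -0.005 and 0.03 m); the arm keeps its last pose, push and grip.
It fails at once if the lower trays are dragged up with the top tray (raised more than 15 mm) (z of lower_trays in the frame of carrier above 0.025 m).
It fails at once if the spare biscuit is moved more than 30 mm (distance of spare_biscuit from where it was at the start of the episode above 0.03 m).
It fails at once if the pet bowl is moved more than 30 mm (distance of dog_bowl from where it was at the start of the episode above 0.03 m).
It fails at once if the mug is moved more than 30 mm (distance of polka_mug from where it was at the start of the episode above 0.03 m).
It fails at once if the teaspoon is moved more than 30 mm (distance of teaspoon from where it was at the start of the episode above 0.03 m).
It also fails if it takes over 67 s, if anything falls off the work surface, if the arm or the gripper's body presses on something with over 40 N, if the wrist force passes 120 N, or if a joint passes its speed limit or range.

## Working session

There is one attempt and no reset: what is moved stays moved. The work goes in short steps, Python scripts to look and compute and a tool call to move; the robot and the scene stay as the last step left them, time stands still between calls to the robot, and variables do not carry over. Pictures are saved under pics/ and viewed, at most 12 in all, crops included, and the job is handed in when it is done.

Besides the shell and the picture viewer there is one more tool, called after "Call:" by a JSON object that holds its "op" and its "data". move_arm: Moves the arm, as the interface text tells. Its arguments: {"type":"object","properties":{"increments":{"type":"array","items":{"type":"number"}}},"required":["increments"]}

```bash
mkdir -p pics; ls; python3 - <<'E'
from plant import ctrl
import cv2,numpy as np,pickle
s=ctrl.observe(); print({k:np.round(v,4).tolist() for k,v in s.items()}, ctrl.nose_length)
d={}
for n in ("scene","top","wrist"):
    f=ctrl.grab_frame(n); d[n]=f; cv2.imwrite(f"pics/{n}0.png",f["color"]); print(n,{k:(np.round(v,4).tolist()) for k,v in f.items() if k!="color"})
pickle.dump(d,open("f0.pkl","wb"))
E
```

```text
pics
{'clock': 0.0, 'joints': [0.8866, 0.3135, 1.4984, 0.0, 1.331, -0.2234], 'qd': [-0.0019, 0.0007, 0.0011, -0.0007, 0.0011, -0.0003], 'joint_torque': [0.001, -41.2261, -25.975, -0.0001, 0.004, -0.0], 'tool_pos': [0.2333, 0.4701, 0.2387], 'tool_rot': [-3.1404, -0.0003, 2.6808], 'contact_force': [0.1234, 0.7235, 0.0534], 'ft_torque': [0.0075, -0.0373, -0.0192], 'grasp_force': 0.0, 'grip_width': 0.0853} 0.008
scene {'fx': 493.2946, 'fy': 493.2946, 'cx': 325.2031, 'cy': 188.4212, 'extrinsics': [[-0.841, 0.2514, -0.4791, -0.1515], [-0.5406, -0.4278, 0.7244, 0.944], [-0.0228, 0.8682, 0.4957, 0.7765], [0.0, 0.0, 0.0, 1.0]]}
top {'fx': 439.1972, 'fy': 439.1972, 'cx': 324.7146, 'cy': 197.5187, 'extrinsics': [[-0.012, 0.9938, -0.1108, 0.3534], [-0.9998, -0.0101, 0.0181, -0.0404], [0.0169, 0.111, 0.9937, 1.3169], [0.0, 0.0, 0.0, 1.0]]}
wrist {'fx': 280.8607, 'fy': 280.8607, 'cx': 315.1908, 'cy': 197.4623, 'tool_from_camera': [[0.0001, 0.9574, 0.2888, 0.0731], [1.0, -0.0001, -0.0002, 0.0007], [-0.0001, 0.2888, -0.9574, -0.1346], [0.0, 0.0, 0.0, 1.0]]}
```

View pics/top0.png

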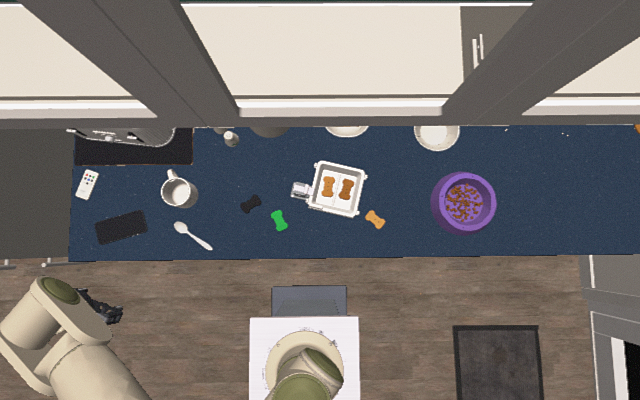

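View pics/scene0.png

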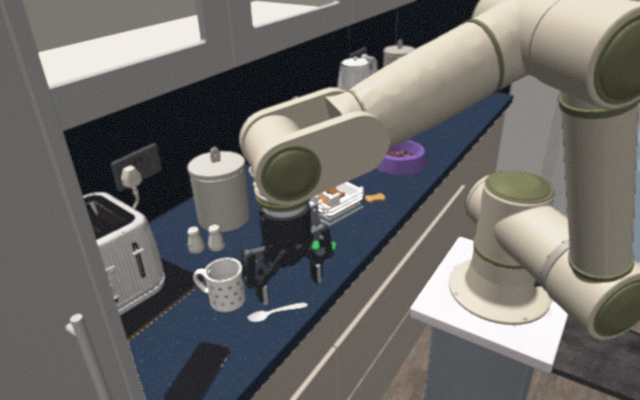

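Top view: the carrier and tray are at about (338,188), with two biscuits at (328,187) and (347,188). The side lock is at (301,190), the spare biscuit at (375,219), the bowl at (464,201), the mug at (178,190) and the spoon at (193,235). The look-alikes, a black bone at (251,204) and a green bone at (279,220), are not meant. The two brown bones inside the tray are the ones that fit. I'll enlarge this area to confirm.

```bash
python3 - <<'E'
import cv2,pickle
d=pickle.load(open("f0.pkl","rb"));c=d["top"]["color"][150:226,285:385]
cv2.imwrite("pics/crop0.png",cv2.resize(c,None,fx=7.8,fy=7.8,interpolation=cv2.INTER_CUBIC))
E
```

```text
(no output)
```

View pics/crop0.png

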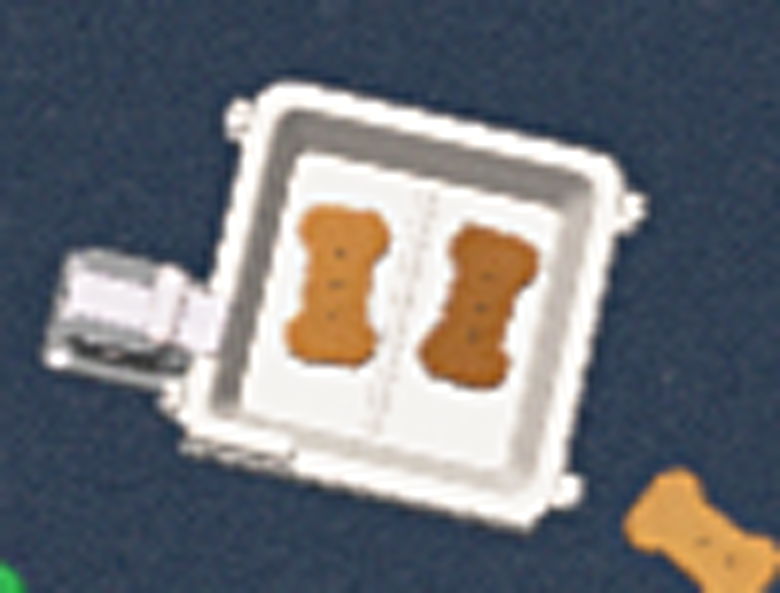

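The enlarged crop confirms both brown bones are in the tray pockets. The rim corners in the crop are (268,85), (628,163), (540,528) and (185,450). The ear is at the bottom left, around (240,450), and the lock is on the left, with its thumb piece at about (170,300).

```bash
cat > h.py <<'E'
import numpy as np,cv2,pickle
from scipy.spatial.transform import Rotation as R
def T_tool(s):
    T=np.eye(4);T[:3,:3]=R.from_euler('xyz',s["tool_rot"]).as_matrix();T[:3,3]=s["tool_pos"];return T
def cast(f,T,uv,z):
    uv=np.atleast_2d(np.array(uv,float))
    d=np.c_[(uv[:,0]-f["cx"])/f["fx"],-(uv[:,1]-f["cy"])/f["fy"],-np.ones(len(uv))]@T[:3,:3].T
    return T[:3,3]+d*((z-T[2,3])/d[:,2])[:,None]
def proj(f,T,P):
    p=(np.atleast_2d(P)-T[:3,3])@T[:3,:3]
    return np.c_[f["cx"]+f["fx"]*p[:,0]/-p[:,2],f["cy"]-f["fy"]*p[:,1]/-p[:,2]]
E
python3 - <<'E'
from h import *
d=pickle.load(open("f0.pkl","rb"));f=d["top"];T=f["extrinsics"]
p=lambda a:np.array(a)/7.8-.5+.5/7.8+[285,150]
c=cast(f,T,p([(268,85),(628,163),(540,528),(185,450)]),.064);print(c.round(4))
print("centre",c.mean(0),"sides",np.linalg.norm(np.roll(c,-1,0)-c,axis=1))
for a,b in((2,1),(3,0)):
    v=c[b]-c[a];print("yaw",np.arctan2(v[1],v[0]))
for a,b in((1,0),(2,3)):
    v=c[b]-c[a];print("yaw",np.arctan2(v[1],v[0])-np.pi/2)
print(cast(f,T,p([(170,300)]),.096))
print('bystanders',cast(f,T,[(178,190),(464,201),(375,219),(193,235)],.0).round(3).tolist())
E
```

```text
[[ 0.6014 -0.0477  0.064 ]
 [ 0.5708 -0.181   0.064 ]
 [ 0.4356 -0.1457  0.064 ]
 [ 0.4656 -0.0158  0.064 ]]
centre [ 0.51835081 -0.09754738  0.064     ] sides [0.13676176 0.13980704 0.13329118 0.13946048]
yaw -0.25551287902949077
yaw -0.23069513331396543
yaw -0.22543281146455652
yaw -0.2275728618830739
[[ 0.51690936 -0.01148138  0.096     ]]
bystanders [[0.528, 0.376, 0.0], [0.485, -0.486, 0.0], [0.434, -0.215, 0.0], [0.392, 0.329, 0.0]]
```

Call:
{"op": "move_arm", "data": {"increments": [-0.048, -0.036, 0.002, 0, 0, 0.134, 0.0, -0.096, -0.072, 0.004, 0, 0, 0.268, 0.0, -0.144, -0.107, 0.006, 0, 0, 0.402, 0.0, -0.192, -0.143, 0.008, 0, 0, 0.536, 0.0, -0.241, -0.178, 0.01, 0, 0, 0.67, 0.0]}}

```text
clock: 0.78
tool_pos: [0.3706, 0.2019, 0.2293]
tool_rot: [3.141, 0.0, 2.007]
contact_force: [0.9, -0.3, 0.9]
grip_width: -0.0
grasp_force: 0.0
```

```bash
cat >> h.py <<'E'
C=np.array([.518,-.098,0]);YAW=-.23
def go(P,rot=None,carrier=True):
    "print shift/turn in tool axes to reach P (carrier frame) with orientation matrix rot (default down, tool y along carrier -x.. )"
    from plant import ctrl
    s=ctrl.observe();T=T_tool(s);Rc=R.from_euler('z',YAW).as_matrix()
    W=C+Rc@np.array(P) if carrier else np.array(P)
    if rot is None: rot=R.from_euler('xyz',[np.pi,0,YAW+np.pi/2]).as_matrix()
    print("t",s["clock"],"pos",np.round(s["tool_pos"],4),"rot",np.round(s["tool_rot"],3),"F",np.round(s["contact_force"],2),"grip",np.round([s["grip_width"],s["grasp_force"]],4))
    print("shift",(T[:3,:3].T@(W-T[:3,3])).round(4),"turn",R.from_matrix(T[:3,:3].T@rot).as_rotvec().round(4))
E
python3 -c "
from h import *
go((-.02,.03,.22))"
```

```text
t 0.775 pos [0.3706 0.2019 0.2293] rot [3.141 0.    2.007] F [ 0.88 -0.3   0.85] grip [-0.  0.]
shift [-0.2981  0.0098  0.0093] turn [ 2.000e-04 -0.000e+00  6.658e-01]
```

Call:
{"op": "move_arm", "data": {"increments": [-0.06, 0.002, 0.002, 0, 0, 0.134, 0.0, -0.12, 0.004, 0.004, 0, 0, 0.268, 0.0, -0.18, 0.006, 0.006, 0, 0, 0.402, 0.0, -0.24, 0.008, 0.008, 0, 0, 0.536, 0.0, -0.298, 0.01, 0.009, 0, 0, 0.666, 0.0]}}

```text
clock: 1.4
tool_pos: [0.5067, -0.0637, 0.2201]
tool_rot: [-3.141, -0.0, 1.34]
contact_force: [1.0, 0.5, -0.3]
grip_width: 0.0002
grasp_force: 0.0
```

```bash
python3 - <<'E'
from h import *
from plant import ctrl
go((-.02,.03,.22))
import time
f=ctrl.grab_frame("wrist")  # settle 0.05 s
s=ctrl.observe();f=ctrl.grab_frame("wrist");print(s["qd"],s["tool_pos"])
pickle.dump((s,f),open("f1.pkl","wb"));cv2.imwrite("pics/w1.png",f["color"])
E
```

```text
t 1.4 pos [ 0.5067 -0.0637  0.2201] rot [-3.141 -0.     1.34 ] F [ 1.01  0.55 -0.29] grip [0.0002 0.    ]
shift [-0.0008 -0.0011  0.0001] turn [-0.0003 -0.0002 -0.0008]
[ 0.08679647 -0.04710191  0.08095393  0.01568658 -0.01444548 -0.0629068 ] [ 0.5088003  -0.06904465  0.21956618]
```

View pics/w1.png

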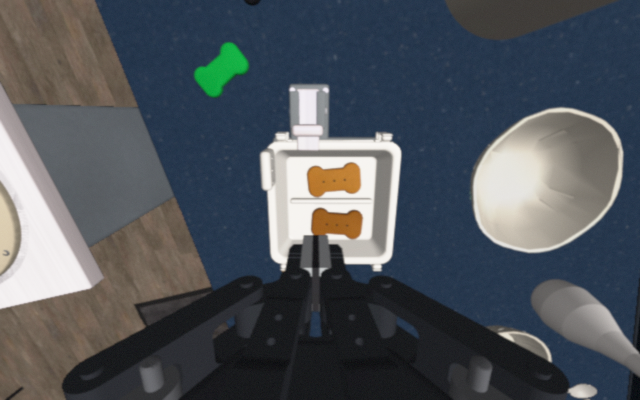

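The wrist view has the tray square in the picture: rim columns 270–402 and rows 138–265. The ear is at (267,170), the lock at (310,110) with its thumb piece at (308,130), and biscuits at (334,180) and (337,224). The arm was still settling, so I'll take a still frame and enlarge it.

```bash
python3 - <<'E'
from h import *
from plant import ctrl
for i in range(6): ctrl.grab_frame("top")
s=ctrl.observe();f=ctrl.grab_frame("wrist");print(np.abs(s["qd"]).max(),s["tool_pos"],s["tool_rot"])
pickle.dump((s,f),open("f1.pkl","wb"));cv2.imwrite("pics/w1c.png",cv2.resize(f["color"][75:203,250:420],None,fx=4.6,fy=4.6,interpolation=cv2.INTER_CUBIC))
E
```

```text
0.0052951383290614105 [ 0.50585282 -0.06062262  0.22051713] [ 3.14143431e+00 -6.64653259e-05  1.34671452e+00]
```

View pics/w1c.png

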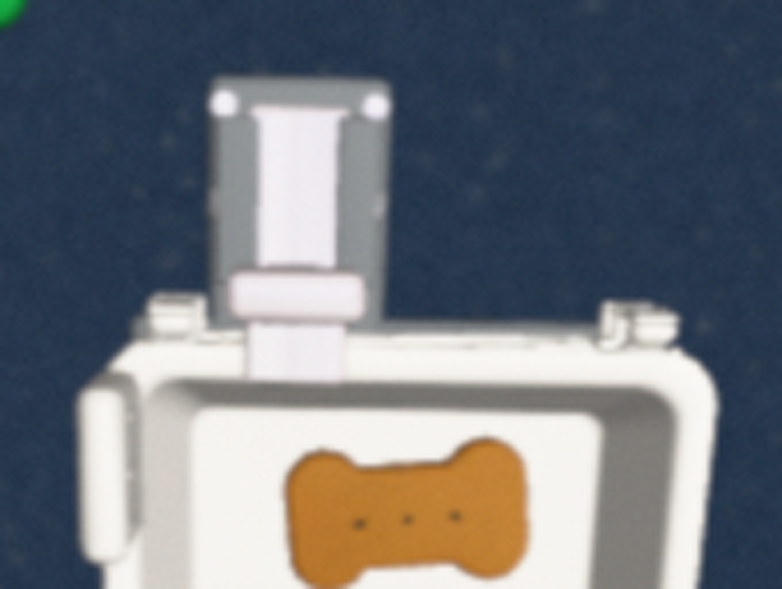

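The enlarged crop shows the thumb piece's top at x 230–366, y 270–322. The ear's top is at x 80–127, y 385–560, and the rim's outer +y edge runs y≈352 on the left to y≈345 on the right.

```bash
python3 - <<'E'
from h import *
s,f=pickle.load(open("f1.pkl","rb"));T=T_tool(s)@f["tool_from_camera"]
p=lambda a:np.array(a,float)/4.6-.5+.5/4.6+[250,75]
Rc=R.from_euler('z',YAW).as_matrix()
for n,a,z in (("thumb",[(230,296),(366,296),(298,270),(298,322)],.096),("thumb edge ends(back)",[(235,270),(362,270)],.096),("ear",[(103,385),(103,560),(80,470),(127,470)],.094),("bracket",[(210,80),(390,80)],.076),("rim",[(718,420),(330,348),(104,580),(690,588)],.064),("biscuit",[(407,518)],.048)):
    w=cast(f,T,p(a),z);c=(w-C)@Rc
    print(n,"world",w[:,:2].mean(0).round(4),"mean carrier",c[:,:2].mean(0).round(4),"\n",(c[:,:2]*1000).round(1).tolist())
# rim edges fine: threshold white, fit lines on full-res
g=cv2.cvtColor(f["color"],cv2.COLOR_BGR2GRAY).astype(float)
def edge_rows(cols,r0,r1):
    o=[]
    for c in cols:
        k=np.diff(g[r0:r1,c]);i=np.argmax(np.abs(k));o.append((c,r0+i+.5))
    return o
def edge_cols(rows,c0,c1):
    o=[]
    for r in rows:
        k=np.diff(g[r,c0:c1]);i=np.argmax(np.abs(k));o.append((c0+i+.5,r))
    return o
for n,e in (("right",edge_cols(range(170,240,5),385,420)),("left",edge_cols(range(205,240,5),260,280))):
    c=(cast(f,T,e,.064)-C)@Rc
    k=np.polyfit(c[:,1],c[:,0],1);print(n,k.round(4),"slope angle",-k[0],np.std(c[:,0]-np.polyval(k,c[:,1])))
E
```

```text
thumb world [ 0.5172 -0.0105] mean carrier [-0.0207  0.085 ] 
 [[-34.1, 85.0], [-7.3, 85.1], [-20.8, 90.1], [-20.7, 80.0]]
thumb edge ends(back) world [ 0.5184 -0.0056] mean carrier [-0.0207  0.0901] 
 [[-33.1, 90.0], [-8.2, 90.1]]
ear world [ 0.4699 -0.0366] mean carrier [-0.0608  0.0489] 
 [[-60.2, 66.9], [-61.6, 29.9], [-65.6, 49.3], [-55.9, 49.3]]
bracket world [0.5267 0.0297] mean carrier [-0.0206  0.1263] 
 [[-38.9, 126.2], [-2.4, 126.4]]
rim world [ 0.5433 -0.0637] mean carrier [0.0168 0.0392] 
 [[74.9, 55.1], [-13.6, 70.8], [-66.3, 16.0], [72.3, 14.9]]
biscuit world [ 0.5303 -0.0727] mean carrier [0.0062 0.0274] 
 [[6.2, 27.4]]
right [0.0101 0.0735] slope angle -0.01005844003895944 0.00030333017399536134
left [ 0.0174 -0.0666] slope angle -0.017352609729426753 0.000310385655180973
```

```bash
sed -i 's/^C=.*/C=np.array([.5233,-.0946,0]);YAW=-.2445/' h.py; python3 -c "
from h import *
go((-.026,.045,.091))"
```

```text
t 1.85 pos [ 0.5059 -0.0607  0.2205] rot [3.141 0.    1.347] F [ 0.09 -0.55  0.1 ] grip [-0.0001  0.    ]
shift [ 0.0164 -0.0006  0.1295] turn [0.0002 0.     0.0203]
```

Call:
{"op": "move_arm", "data": {"increments": [0.008, -0.0005, 0.03, 0, 0, 0.02, 0, 0.016, -0.0005, 0.07, 0, 0, 0.02, 0, 0.016, -0.0005, 0.105, 0, 0, 0.02, 0, 0.0165, -0.0005, 0.125, 0, 0, 0.02, 0, 0.0165, -0.0005, 0.1295, 0, 0, 0.02, 0]}}

```text
clock: 2.48
tool_pos: [0.5088, -0.0448, 0.0901]
tool_rot: [-3.14, -0.0, 1.326]
contact_force: [0.0, -0.1, 0.3]
grip_width: -0.0002
grasp_force: 0.0
```

Call:
{"op": "move_arm", "data": {"increments": [0.006, 0, 0, 0, 0, 0, 0, 0.01, 0, 0, 0, 0, 0, 0, 0.014, 0, 0, 0, 0, 0, 0, 0.017, 0, 0, 0, 0, 0, 0, 0.02, 0, 0, 0, 0, 0, 0]}}

```text
clock: 3.1
tool_pos: [0.5143, -0.026, 0.0909]
tool_rot: [3.141, 0.0, 1.325]
contact_force: [-1.3, 0.1, 1.4]
grip_width: -0.0
grasp_force: 0.6
```

```bash
python3 - <<'E'
from h import *
from plant import ctrl
go((-.026,.069,.091))
s=ctrl.observe();f=ctrl.grab_frame("wrist");T=T_tool(s)@f["tool_from_camera"]
cv2.imwrite("pics/w2.png",cv2.resize(f["color"][40:300,180:460],None,fx=2,fy=2))
E
```

```text
t 3.1 pos [ 0.5143 -0.026   0.0909] rot [3.141 0.    1.325] F [-1.26  0.08  1.4 ] grip [-0.      0.5696]
shift [ 0.0046 -0.0007 -0.0001] turn [ 0.0002  0.0002 -0.0014]
```

View pics/w2.png

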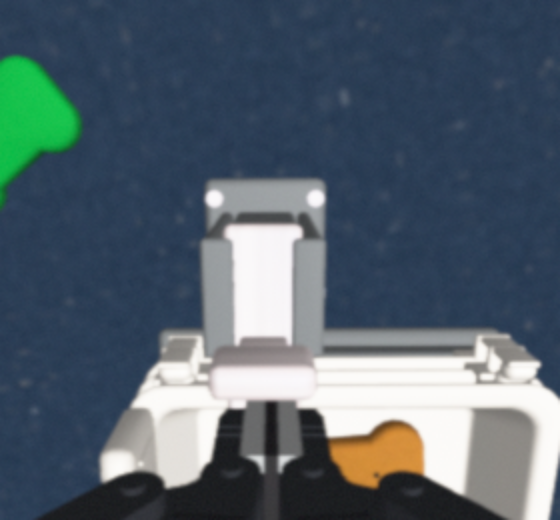

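The fingers are centred on the thumb piece (crop (262,372)) and just touching it. Next I'll push.

Call:
{"op": "move_arm", "data": {"increments": [0.006, 0, 0, 0, 0, 0, 0, 0.01, 0, 0, 0, 0, 0, 0, 0.014, 0, 0, 0, 0, 0, 0, 0.017, 0, 0, 0, 0, 0, 0, 0.018, 0, 0, 0, 0, 0, 0]}}

```text
clock: 3.78
tool_pos: [0.5186, -0.0091, 0.0909]
tool_rot: [-3.142, 0.001, 1.325]
contact_force: [-1.3, -5.1, 2.3]
grip_width: -0.0001
grasp_force: 2.6
```

Call:
{"op": "move_arm", "data": {"increments": [0.002, 0, 0, 0, 0, 0, 0, 0.004, 0, 0, 0, 0, 0, 0, 0.006, 0, 0, 0, 0, 0, 0, 0.007, 0, 0, 0, 0, 0, 0, 0.007, 0, 0, 0, 0, 0, 0]}}

```text
clock: 4.4
tool_pos: [0.5198, -0.0036, 0.0906]
tool_rot: [-3.141, 0.004, 1.325]
contact_force: [-4.2, -13.9, 0.9]
grip_width: -0.0
grasp_force: 7.3
```

```bash
python3 - <<'E'
from h import *
from plant import ctrl
go((-.026,.089,.091))
s=ctrl.observe();f=ctrl.grab_frame("wrist")
cv2.imwrite("pics/w3.png",cv2.resize(f["color"][40:300,180:460],None,fx=2,fy=2))
E
```

```text
t 4.4 pos [ 0.5198 -0.0036  0.0906] rot [-3.141  0.004  1.325] F [ -4.18 -13.89   0.89] grip [-0.      7.2607]
shift [ 0.0016 -0.0006 -0.0004] turn [-0.0008  0.0038 -0.0009]
```

View pics/w3.png

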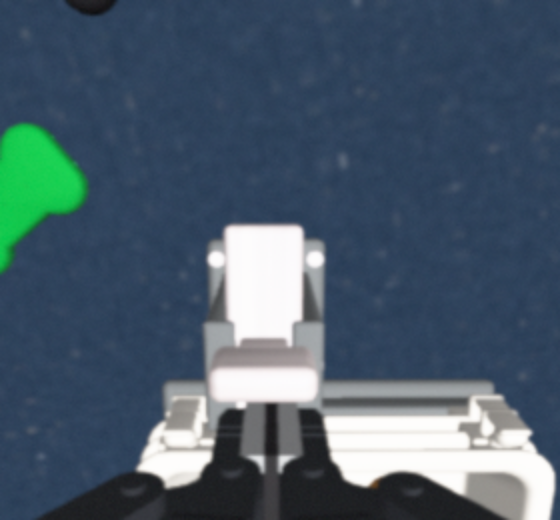

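The force is 14 N, above the 7 N needed to pass the roller, so the lock looks to be on its end stop after about 23 mm of travel. I'll back off, lift and measure it.

Call:
{"op": "move_arm", "data": {"increments": [-0.01, 0, 0, 0, 0, 0, 0, -0.03, 0, 0, 0, 0, 0, 0, -0.05, 0, -0.04, 0, 0, 0, 0.0, -0.06, -0.02, -0.08, 0, 0, 0, 0.02, -0.06, -0.04, -0.12, 0, 0, 0, 0.04]}}

```text
clock: 5.08
tool_pos: [0.4662, -0.0506, 0.2119]
tool_rot: [-3.142, -0.001, 1.324]
contact_force: [0.7, -1.0, 0.6]
grip_width: 0.036
grasp_force: 0.0
```

Call:
{"op": "move_arm", "data": {"increments": [0, 0, 0, 0, 0, 0, 0.05, 0, 0, 0, 0, 0, 0, 0.05, 0, 0, 0, 0, 0, 0, 0.05]}}

```text
clock: 5.45
tool_pos: [0.4668, -0.0502, 0.2096]
tool_rot: [-3.139, -0.0, 1.325]
contact_force: [-0.4, -0.1, -0.4]
grip_width: 0.0501
grasp_force: 0.0
```

```bash
python3 - <<'E'
from h import *
from plant import ctrl
go((-.0655,.045,.075))
s=ctrl.observe();f=ctrl.grab_frame("wrist");pickle.dump((s,f),open("f2.pkl","wb"));print(np.abs(s["qd"]).max())
cv2.imwrite("pics/w4.png",cv2.resize(f["color"][60:260,240:500],None,fx=3,fy=3,interpolation=cv2.INTER_CUBIC))
E
```

```text
t 5.45 pos [ 0.4668 -0.0502  0.2096] rot [-3.139 -0.     1.325] F [-0.41 -0.11 -0.4 ] grip [0.0501 0.    ]
shift [0.0155 0.0003 0.1346] turn [-0.0022 -0.0004 -0.0014]
0.003734471181511538
```

View pics/w4.png

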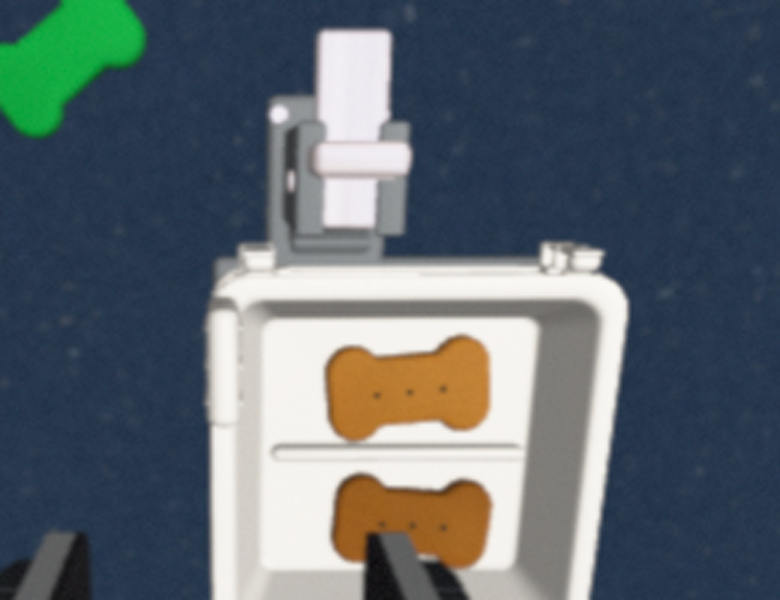

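The lock is open: its tongue no longer covers the rim, and the thumb piece is at crop (362,158). The ear is at crop x 208–240, y 300–424.

```bash
python3 - <<'E'
from h import *
s,f=pickle.load(open("f2.pkl","rb"));T=T_tool(s)@f["tool_from_camera"]
p=lambda a:np.array(a,float)/3-.5+.5/3+[240,60]
Rc=R.from_euler('z',YAW).as_matrix()
for n,a,z in (("thumb",[(313,158),(410,158),(362,143),(362,175)],.096),("ear",[(224,300),(224,424),(208,365),(240,365)],.094),("rim",[(626,320),(440,268)],.064)):
    w=cast(f,T,p(a),z);c=(w-C)@Rc;print(n,w.mean(0).round(4),(c[:,:2].mean(0)*1000).round(1),(c[:,:2]*1000).round(1).tolist())
go((-.0655,.045,.075))
E
```

```text
thumb [0.5222 0.0126 0.096 ] [-27.  103.8] [[-40.7, 103.9], [-13.4, 103.9], [-27.1, 107.9], [-26.7, 99.3]]
ear [ 0.4699 -0.0361  0.094 ] [-66.   43.8] [[-65.9, 63.5], [-66.0, 24.7], [-70.8, 43.6], [-61.1, 43.6]]
rim [ 0.5739 -0.0449  0.064 ] [37.  60.5] [[68.8, 51.8], [5.2, 69.2]]
t 5.5 pos [ 0.4668 -0.0502  0.2097] rot [-3.14  -0.     1.325] F [-0.02  0.72  0.2 ] grip [0.05 0.  ]
shift [0.0156 0.0003 0.1347] turn [-0.0021 -0.0004 -0.0014]
```

Call:
{"op": "move_arm", "data": {"increments": [0.008, 0, 0.04, 0, 0, 0, 0.05, 0.015, 0, 0.08, 0, 0, 0, 0.05, 0.015, 0, 0.11, 0, 0, 0, 0.05, 0.015, 0, 0.13, 0, 0, 0, 0.05, 0.015, 0, 0.135, 0, 0, 0, 0.05]}}

```text
clock: 6.12
tool_pos: [0.4699, -0.0355, 0.0743]
tool_rot: [-3.138, -0.0, 1.325]
contact_force: [0.8, 0.1, 0.6]
grip_width: 0.0501
grasp_force: 0.0
```

Call:
{"op": "move_arm", "data": {"increments": [0, 0, 0, 0, 0, 0, 0.03, 0, 0, 0, 0, 0, 0, 0.02, 0, 0, 0, 0, 0, 0, 0.0, 0, 0, 0, 0, 0, 0, 0.0, 0, 0, 0, 0, 0, 0, 0.0]}}

```text
clock: 6.75
tool_pos: [0.471, -0.0359, 0.0765]
tool_rot: [3.14, 0.0, 1.325]
contact_force: [-1.5, 0.0, 6.7]
grip_width: 0.0089
grasp_force: 59.5
```

```bash
cat >> h.py <<'E'
def tilt(th,dz,pos0,rot0):
    "tool pose after tilting tray by th about pivot line and raising dz, from grasp pose; gives shift/turn in tool axes of current pose"
    from plant import ctrl
    s=ctrl.observe();T=T_tool(s);Rc=R.from_euler('z',YAW)
    a=Rc.apply([1,1,0])/np.sqrt(2);Q=R.from_rotvec(a*th).as_matrix()
    pv=C+Rc.apply([.066,-.066,.034+.018])
    W=pv+Q@(np.array(pos0)-pv)+[0,0,dz];RR=Q@R.from_euler('xyz',rot0).as_matrix()
    print(th,dz,"shift",(T[:3,:3].T@(W-T[:3,3])).round(4),"turn",R.from_matrix(T[:3,:3].T@RR).as_rotvec().round(4))
E
python3 - <<'E'
from h import *
from plant import ctrl
go((-.066,.044,.075));s=ctrl.observe();pickle.dump(s,open("g.pkl","wb"))
for th in (.03,.06,.09,.12,.15,.18,.2): tilt(th,0,s["tool_pos"],s["tool_rot"])
E
```

```text
t 6.75 pos [ 0.471  -0.0359  0.0765] rot [3.14  0.    1.325] F [-1.53  0.04  6.65] grip [8.90000e-03 5.94754e+01]
shift [-0.0003 -0.001   0.0015] turn [ 0.0014  0.0001 -0.0015]
0.03 0 shift [-0.0006  0.0006 -0.0051] turn [0.0212 0.0212 0.    ]
0.06 0 shift [-0.0013  0.0013 -0.0102] turn [0.0425 0.0424 0.0001]
0.09 0 shift [-0.002   0.0021 -0.0152] turn [0.0637 0.0635 0.0001]
0.12 0 shift [-0.0029  0.003  -0.0202] turn [0.085  0.0847 0.0001]
0.15 0 shift [-0.0039  0.004  -0.0252] turn [1.062e-01 1.059e-01 1.000e-04]
0.18 0 shift [-0.005   0.0051 -0.0301] turn [0.1275 0.1271 0.0002]
0.2 0 shift [-0.0058  0.0059 -0.0334] turn [0.1416 0.1412 0.0002]
```

Call:
{"op": "move_arm", "data": {"increments": [-0.0003, 0.0003, -0.004, 0.011, 0.011, 0, 0, -0.0005, 0.0005, -0.007, 0.021, 0.021, 0, 0, -0.001, 0.001, -0.0105, 0.032, 0.032, 0, 0, -0.0013, 0.0013, -0.0135, 0.043, 0.043, 0, 0, -0.0016, 0.0017, -0.016, 0.053, 0.053, 0, 0]}}

```text
clock: 7.38
tool_pos: [0.4718, -0.0378, 0.092]
tool_rot: [-3.088, -0.054, 1.323]
contact_force: [-0.4, 0.7, -2.3]
grip_width: 0.009
grasp_force: 58.8
```

```bash
python3 - <<'E'
from h import *
go((-.066,.044,.075));s=pickle.load(open("g.pkl","rb"))
for th in (.075,.1,.12,.14,.16,.18,.2): tilt(th,0,s["tool_pos"],s["tool_rot"])
E
```

```text
t 7.375 pos [ 0.4718 -0.0378  0.092 ] rot [-3.088 -0.054  1.323] F [-0.35  0.7  -2.34] grip [9.00000e-03 5.87727e+01]
shift [ 0.0004 -0.0014  0.0171] turn [-0.0538 -0.0538 -0.0016]
0.075 0 shift [-0.0002  0.0005  0.0027] turn [-0.0021 -0.0009 -0.    ]
0.1 0 shift [-0.0006  0.001  -0.0015] turn [ 0.0156  0.0167 -0.    ]
0.12 0 shift [-0.0011  0.0014 -0.0049] turn [ 0.0298  0.0309 -0.    ]
0.14 0 shift [-0.0015  0.0019 -0.0083] turn [ 0.044  0.045 -0.   ]
0.16 0 shift [-0.0021  0.0024 -0.0117] turn [ 0.0581  0.0591 -0.    ]
0.18 0 shift [-0.0026  0.003  -0.015 ] turn [0.0723 0.0732 0.    ]
0.2 0 shift [-0.0032  0.0036 -0.0184] turn [0.0865 0.0873 0.    ]
```

Call:
{"op": "move_arm", "data": {"increments": [-0.0006, 0.001, -0.002, 0.016, 0.016, 0, 0, -0.001, 0.0014, -0.0045, 0.03, 0.03, 0, 0, -0.0015, 0.0019, -0.0075, 0.0445, 0.0445, 0, 0, -0.002, 0.0024, -0.011, 0.0585, 0.0585, 0, 0, -0.0026, 0.003, -0.0145, 0.0725, 0.0725, 0, 0]}}

```text
clock: 8.0
tool_pos: [0.4747, -0.042, 0.1062]
tool_rot: [-3.015, -0.126, 1.317]
contact_force: [-0.4, 0.2, -0.7]
grip_width: 0.0085
grasp_force: 59.0
```

```bash
python3 - <<'E'
from h import *
from plant import ctrl
go((-.066,.044,.075));s=pickle.load(open("g.pkl","rb"))
for th in (.18,.2): tilt(th,0,s["tool_pos"],s["tool_rot"])
s=ctrl.observe();f=ctrl.grab_frame("wrist");pickle.dump((s,f),open("f3.pkl","wb"))
a=f["color"];b=ctrl.grab_frame("scene")["color"][150:260,270:430]
cv2.imwrite("pics/w5.png",np.hstack([a[60:400,200:500],cv2.resize(b,None,fx=3.09,fy=3.09)]))
E
```

```text
t 8.0 pos [ 0.4747 -0.042   0.1062] rot [-3.015 -0.126  1.317] F [-0.4   0.23 -0.68] grip [8.50000e-03 5.89713e+01]
shift [ 0.0007 -0.0021  0.0321] turn [-0.1262 -0.1265 -0.0015]
0.18 0 shift [ 0.     -0.0001 -0.0004] turn [-0.0003  0.0006  0.    ]
0.2 0 shift [-0.0003  0.0002 -0.0038] turn [0.0139 0.0147 0.    ]
```

View pics/w5.png

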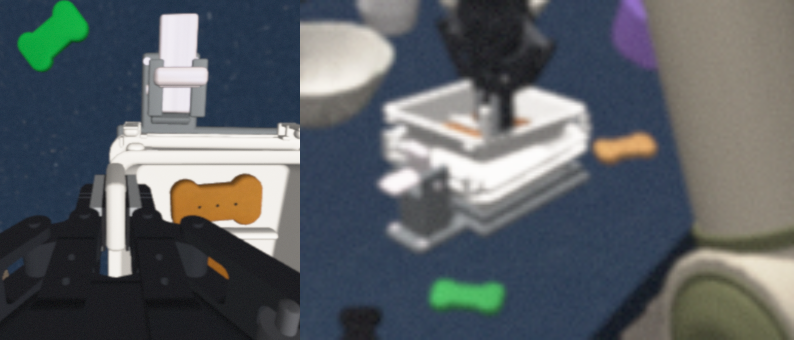

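The left side is the wrist view: the ear is held at (117,200), the biscuit is in place at (217,200), and the lock is still open. On the right, the scene view shows the top tray tilted up over the seated stack.

```bash
python3 - <<'E'
from h import *
s=pickle.load(open("g.pkl","rb"))
for th,dz in ((.18,.005),(.18,.01),(.18,.02),(.18,.03),(0,.03),(0,.06),(0,.1),(0,.12)): tilt(th,dz,s["tool_pos"],s["tool_rot"])
E
```

```text
0.18 0.005 shift [ 0.0008 -0.001  -0.0053] turn [ 0.0005  0.0009 -0.0002]
0.18 0.01 shift [ 0.0014 -0.0016 -0.0102] turn [ 0.0005  0.0009 -0.0002]
0.18 0.02 shift [ 0.0027 -0.0028 -0.0201] turn [ 0.0005  0.0009 -0.0002]
0.18 0.03 shift [ 0.0039 -0.0041 -0.0299] turn [ 0.0005  0.0009 -0.0002]
0 0.03 shift [ 0.0051 -0.0053  0.001 ] turn [-0.127  -0.1262 -0.0004]
0 0.06 shift [ 0.0089 -0.009  -0.0285] turn [-0.127  -0.1262 -0.0004]
0 0.1 shift [ 0.0139 -0.014  -0.0679] turn [-0.127  -0.1262 -0.0004]
0 0.12 shift [ 0.0164 -0.0165 -0.0876] turn [-0.127  -0.1262 -0.0004]
```

Call:
{"op": "move_arm", "data": {"increments": [0.0003, -0.0004, -0.0025, 0, 0, 0, 0, 0.0008, -0.0008, -0.005, 0, 0, 0, 0, 0.001, -0.0011, -0.0075, 0, 0, 0, 0, 0.0014, -0.0015, -0.01, 0, 0, 0, 0, 0.0016, -0.0017, -0.012, 0, 0, 0, 0]}}

```text
clock: 8.72
tool_pos: [0.4746, -0.0418, 0.1184]
tool_rot: [-3.016, -0.125, 1.317]
contact_force: [0.9, -0.1, -1.9]
grip_width: 0.0088
grasp_force: 58.8
```

```bash
python3 - <<'E'
from h import *
from plant import ctrl
go((-.066,.044,.075));s=pickle.load(open("g.pkl","rb"))
for th,dz in ((.18,.02),(.18,.04),(0,.1),(0,.13)): tilt(th,dz,s["tool_pos"],s["tool_rot"])
a=ctrl.grab_frame("scene")["color"][150:260,270:430]
cv2.imwrite("pics/s6.png",cv2.resize(a,None,fx=4,fy=4,interpolation=cv2.INTER_CUBIC))
E
```

```text
t 8.725 pos [ 0.4746 -0.0418  0.1184] rot [-3.016 -0.125  1.317] F [ 0.9  -0.12 -1.89] grip [8.80000e-03 5.88473e+01]
shift [-0.0009 -0.0004  0.044 ] turn [-0.1252 -0.1255 -0.0015]
0.18 0.02 shift [ 0.0009 -0.0009 -0.0082] turn [0.0008 0.0016 0.0001]
0.18 0.04 shift [ 0.0034 -0.0034 -0.0279] turn [0.0008 0.0016 0.0001]
0 0.1 shift [ 0.0121 -0.0121 -0.056 ] turn [-0.1266 -0.1255 -0.    ]
0 0.13 shift [ 0.0158 -0.0158 -0.0855] turn [-0.1266 -0.1255 -0.    ]
```

View pics/s6.png

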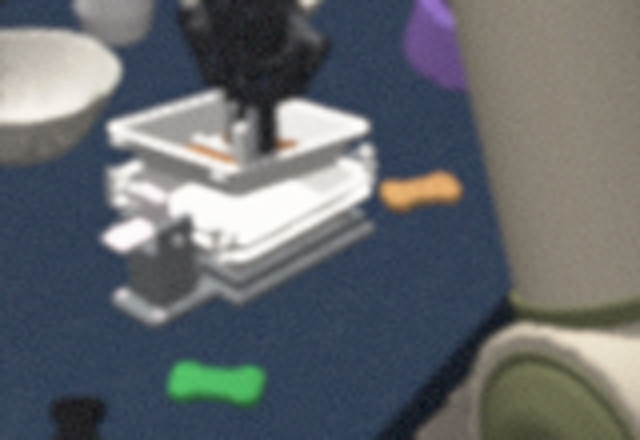

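The tray has lifted clear of the stack, which is still seated. The 1.9 N load matches the tray's weight. I'll lift on while tilted, then level it.

Call:
{"op": "move_arm", "data": {"increments": [0.001, -0.001, -0.007, 0, 0, 0, 0, 0.002, -0.002, -0.014, 0, 0, 0, 0, 0.0025, -0.0025, -0.021, 0, 0, 0, 0, 0.0034, -0.0034, -0.028, -0.01, -0.01, 0, 0, 0.004, -0.004, -0.032, -0.03, -0.03, 0, 0]}}

```text
clock: 9.4
tool_pos: [0.4747, -0.042, 0.1511]
tool_rot: [-3.047, -0.094, 1.32]
contact_force: [0.3, 0.0, -1.8]
grip_width: 0.009
grasp_force: 58.8
```

```bash
python3 - <<'E'
from h import *
s=pickle.load(open("g.pkl","rb"));go((-.066,.044,.075))
tilt(0,.13,s["tool_pos"],s["tool_rot"])
E
```

```text
t 9.4 pos [ 0.4747 -0.042   0.1511] rot [-3.047 -0.094  1.32 ] F [ 0.25  0.02 -1.75] grip [9.00000e-03 5.88452e+01]
shift [-0.0025  0.0011  0.0765] turn [-0.0938 -0.0944 -0.0018]
0 0.13 shift [ 0.0102 -0.0102 -0.0539] turn [-0.0952 -0.0944 -0.0003]
```

Call:
{"op": "move_arm", "data": {"increments": [0.002, -0.002, -0.011, -0.019, -0.019, 0, 0, 0.004, -0.004, -0.022, -0.038, -0.038, 0, 0, 0.006, -0.006, -0.033, -0.057, -0.057, 0, 0, 0.008, -0.008, -0.044, -0.076, -0.076, 0, 0, 0.01, -0.01, -0.054, -0.095, -0.095, 0, 0]}}

```text
clock: 10.02
tool_pos: [0.471, -0.036, 0.2069]
tool_rot: [3.141, 0.001, 1.325]
contact_force: [-0.2, 0.0, -2.4]
grip_width: 0.0091
grasp_force: 58.8
```

Call:
{"op": "move_arm", "data": {"increments": [0, 0, 0, 0, 0, 0, 0, 0, 0, 0, 0, 0, 0, 0, 0, 0, 0, 0, 0, 0, 0, 0, 0, 0, 0, 0, 0, 0]}}

```text
clock: 10.52
tool_pos: [0.471, -0.0362, 0.2058]
tool_rot: [-3.14, -0.001, 1.325]
contact_force: [-0.2, -0.3, -1.8]
grip_width: 0.0088
grasp_force: 58.8
```

```bash
python3 - <<'E'
from h import *
from plant import ctrl
go((-.066,.044,.205))
s=ctrl.observe();f=ctrl.grab_frame("wrist");t=ctrl.grab_frame("top")["color"][150:230,285:385];b=ctrl.grab_frame("scene")["color"][120:260,270:430]
cv2.imwrite("pics/w7.png",np.hstack([f["color"][60:400,150:500],cv2.resize(b,(388,340))]))
E
```

```text
t 10.525 pos [ 0.471  -0.0362  0.2058] rot [-3.140e+00 -1.000e-03  1.325e+00] F [-0.2  -0.33 -1.8 ] grip [8.80000e-03 5.88453e+01]
shift [-0.     -0.0011  0.0008] turn [-0.0012 -0.0006 -0.0017]
```

View pics/w7.png

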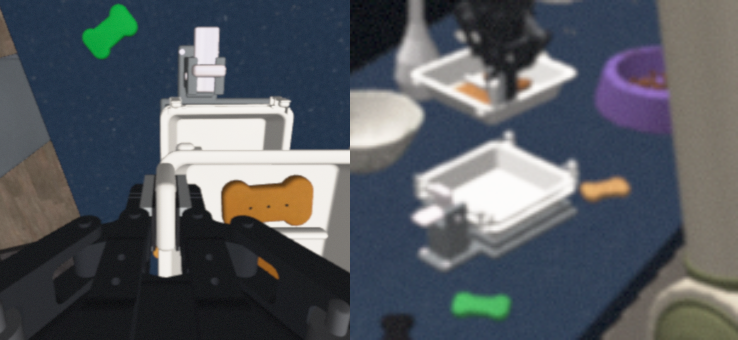

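The tray is held level and well clear, with the first biscuit at (267,200) and part of the second visible. The lower trays are seated and the lock is open. Handing in.

```bash
python3 -c "
from plant import ctrl
print(ctrl.finish_job())"
```

```text
the job is handed in; nothing more can be done
None
```

I handed the job in, but it returned no verdict: the lock is clicked open and the top tray was unclipped ear corner first. It is held level by its ear about 16 cm above the worktop, with both biscuits in it and the lower trays still seated.

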